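# Make up two clay-class kits

## Robot

A 6-joint arm with a two-finger parallel gripper is mounted at the origin on the work surface. World frame = base frame: x ahead of the robot, y to its left, z up, the work surface at z = 0. Lengths are in m, angles in rad, forces in N, time in s.
With the tool pointing down it reaches from about 0.35 to 0.775 m from the base axis. Payload 7.3 kg.
Tool frame: the origin (TCP) lies at the very end of the fingers, on their centre line; the grasp point (between the pads) lies 19 mm behind it; z points along the fingers, y is the line along which they close (so a half turn about z gives the same grasp; the last joint's range is limited). The gripper opens to 92 mm and grips with 3 to 60 N. Pads are 19 mm wide; open, the fingers measure 130 mm over their backs; the gripper's body (75 mm by 190 mm) begins 47 mm behind the grasp point.
Start: joints at [0.998, 0.342, 1.524, -0, 1.275, -0.146], TCP at [0.217, 0.478, 0.227] pointing down, gripper open.
Joint ranges: [-2.53, 2.53], [-0.77, 2.02], [0.04, 2.7], [-1, 4.14], [0.28, 2.66], [-3.11, 3.11]. Speed limits (rad/s): [2.57, 2.57, 3.14, 3.14, 3.14, 3.14].

## Interface

Orientations are given as [roll, pitch, yaw] about the fixed x, y, z axes, in that order (R = Rz(yaw) Ry(pitch) Rx(roll)).
In Python, from cell import * gives the robot as it stands.
- The arm moves only by the tool step_arm, never from a script. Its argument "commands" is a list of rows, each a list of 7 numbers: the opening, from 0 (shut) to 1 (fully open), then the shift along the world's x, y, z in cm, then the turn, a rotation vector about the world's x, y, z in rad. A call has 1 to 5 rows; each row is the pose to reach, as a shift and turn from the pose commanded when the call began; what a row does not reach only later rows make up. A row lasts 1/12 s, in which the tool goes at most 41.7 mm and 7.16 degrees, less where a joint would pass 70% of its speed; a pose out of reach is approached as far as the arm can. A call with a gripper value outside its range is refused whole. The fingers move at their own pace and stop on an object; "grip_force" is the grip in N (left out, the last holds). Time passes only in rows, so rows that repeat a pose let the fingers close. It gives the time, the measured TCP pose, the force, the opening and the grip force at its end, in the units of the state.
- observe(): the state, without advancing time (a new reading comes with each control period).
- read_camera(name): name is "scene" or "top"; returns the picture (384x512x3 uint8, red, green, blue); there is no depth.
- camera_model(name): a dict with "vfov" (degrees; the focal length in pixels is half the picture's height over the tangent of half this angle, whatever the lens; pixels are square), "cx", "cy" (the principal point, pixels), "k1" (the pictures are not rectified: a ray, as slopes to the right and down, at radius r is drawn at 1 + k1 r^2 times it, then the intrinsics apply), "world_to_cam" (4x4, takes a point from world to camera coordinates). Camera axes: x right, y up, looking along -z (the intrinsics and any distortion apply to the point x, -y, -z); pixel columns grow to the right and rows downward; lengths in m; the calibration is good to about 2 mm. A picture is of the moment at which its call begins. camera_model takes no time and is no camera call.
- hand_in(): hands the job in; it is judged then, once.
The state is a dict: "time": time; "qpos": joint angles; "qvel": joint speeds; "joint_efforts": joint torques, N m; "tool_pos": TCP position; "tool_rot": TCP orientation; "contact_force": force on the tool from outside, world axes, zero at the start; "torque": the same for the moment, N m; "opening": finger opening in m; "grip_force": force on a finger pad.
Only numpy, scipy, OpenCV 4.12 (cv2) and the standard library are available. Lean on these libraries where they do the work, as an engineer would, in place of code of your own. Each camera call takes 0.05 s, during which the arm holds its last target. There are 200 camera calls.

## Task

Make up the two kits for the afternoon clay class: in the blue tray put the pot with the red lid, the wooden stamp and the plaster mould, and in the yellow tray the pot with the green lid and the steel tube cutter. One thing to a compartment, any compartment, each standing upright and flat on the tray's floor; set the things down rather than dropping them. Leave the pots with the white and the black lid standing where they are.

Things in the scene. Friction and masses are not known exactly. Their poses are not given: they have to be found in the camera images.
- red_pot_mid (a point): Underglaze pot standing upright: white round plastic jar 44 mm in diameter with a red screw lid 46 mm in diameter and 18 mm high (so red from above) and a red band, 70 mm high in all, about 0.13 kg. The point is its centre, 35 mm above its foot; z is up along its axis. Goes into the blue tray.
- stamp_mid (a point): Turned brown wooden clay stamp standing on its face: round foot 44 mm in diameter and 14 mm high, above it (from 20 to 64 mm up) a straight round handle 28 mm in diameter; 70 mm high in all, about 0.06 kg. The point is its centre, 35 mm above its foot, on the handle; z is up along its axis. Goes into the blue tray.
- mould_mid (a point): Off-white plaster press mould, a rectangular block standing on end: 50 mm along its x, 44 mm along its y, 70 mm high (z up), about 0.19 kg, with clay-coloured shell ribs drawn on its top and a seam line round its sides. The point is its centre, 35 mm above its foot. Best gripped across the 44 mm (along its y) and set in its compartment square with the tray. Goes into the blue tray.
- green_pot_mid (a point): Underglaze pot standing upright: white round plastic jar 44 mm in diameter with a green screw lid 46 mm in diameter and 18 mm high (so green from above) and a green band, 70 mm high in all, about 0.13 kg. The point is its centre, 35 mm above its foot; z is up along its axis. Goes into the yellow tray.
- cutter_mid (a point): Steel tube cutter for clay, standing on end: plain open steel tube, 50 mm outside diameter, 3 mm wall, 70 mm high, open at both ends, about 0.11 kg. The point is its centre (on the axis, 35 mm above its foot); z is up along the axis. Grip it across the outside. Goes into the yellow tray.
- blue_tray: Blue shallow kit tray, fixed to the table, 226 mm long (its x) by 78 mm wide (its y), 12 mm high. Walls, dividers and floor are 4 mm thick. Three square compartments, each 70 by 70 mm inside, in a row along its x: centres at x = -74, 0 and +74 mm, y = 0; their floor lies 4 mm above the origin and the walls stand 8 mm above the floor. Origin: centre of the underside, on the table; z up. Empty at the start.
- yellow_tray: Yellow shallow kit tray, fixed to the table, 226 mm long (its x) by 78 mm wide (its y), 12 mm high. Walls, dividers and floor are 4 mm thick. Three square compartments, each 70 by 70 mm inside, in a row along its x: centres at x = -74, 0 and +74 mm, y = 0; their floor lies 4 mm above the origin and the walls stand 8 mm above the floor. Origin: centre of the underside, on the table; z up. Empty at the start.
- white_pot_mid (a point): Underglaze pot standing upright: white round plastic jar 44 mm in diameter with a white screw lid 46 mm in diameter and 18 mm high (so white from above) and no band, 70 mm high in all, about 0.13 kg. The point is its centre, 35 mm above its foot; z is up along its axis. Loose stock that stays where it is.
- black_pot_mid (a point): Underglaze pot standing upright: white round plastic jar 44 mm in diameter with a black screw lid 46 mm in diameter and 18 mm high (so black from above) and a black band, 70 mm high in all, about 0.13 kg. The point is its centre, 35 mm above its foot; z is up along its axis. Loose stock that stays where it is.
There are look-alikes about, which are no part of the job. Of the things that look like the part that bears green_pot_mid, take the one that is farthest to the robot's right at the start.

How it is judged:
At the end, for the whole second after the job is handed in: Red-lidded pot, stamp and mould in the blue tray, green-lidded pot and cutter in the yellow: each centre within 20 mm across and 95 mm along of the tray's middle, foot within 4 mm of its floor (so one to a compartment), upright within 0.1 rad, released, at rest (x of red_pot_mid in the frame of blue_tray between -0.095 and 0.095 m and y of red_pot_mid in the frame of blue_tray between -0.02 and 0.02 m and z of each of red_pot_mid, stamp_mid, mould_mid in the frame of blue_tray below 0.043 m and angle between each of red_pot_mid, stamp_mid, mould_mid, green_pot_mid, cutter_mid's own z axis and vertical below 0.1 rad and linear speed of each of red_pot, stamp, mould, green_pot, cutter below 0.02 m/s and angular speed of each of red_pot, stamp, mould, green_pot, cutter below 0.2 rad/s and x of stamp_mid in the frame of blue_tray between -0.095 and 0.095 m and y of stamp_mid in the frame of blue_tray between -0.02 and 0.02 m and x of mould_mid in the frame of blue_tray between -0.095 and 0.095 m and y of mould_mid in the frame of blue_tray between -0.02 and 0.02 m and x of green_pot_mid in the frame of yellow_tray between -0.095 and 0.095 m and y of green_pot_mid in the frame of yellow_tray between -0.02 and 0.02 m and z of each of green_pot_mid, cutter_mid in the frame of yellow_tray below 0.043 m and x of cutter_mid in the frame of yellow_tray between -0.095 and 0.095 m and y of cutter_mid in the frame of yellow_tray between -0.02 and 0.02 m); the robot touches nothing.
It fails at once if the white-lidded pot is shifted more than 30 mm or knocked over (distance of white_pot_mid from where it was at the start of the episode above 0.03 m or angle between white_pot_mid's own z axis and vertical above 0.5 rad).
It fails at once if the black-lidded pot is shifted more than 30 mm or knocked over (distance of black_pot_mid from where it was at the start of the episode above 0.03 m or angle between black_pot_mid's own z axis and vertical above 0.5 rad).
It fails at once if one of the things to be packed is dropped: let go while it is more than 35 mm up ((height (world z) of red_pot_mid above 0.074 m and contact force between the fingers and red_pot below 0.05 N) or (height (world z) of stamp_mid above 0.074 m and contact force between the fingers and stamp below 0.05 N) or (height (world z) of mould_mid above 0.074 m and contact force between the fingers and mould below 0.05 N) or (height (world z) of green_pot_mid above 0.074 m and contact force between the fingers and green_pot below 0.05 N) or (height (world z) of cutter_mid above 0.074 m and contact force between the fingers and cutter below 0.05 N)).
It also fails if it takes over 125 s, if anything falls off the work surface, if the arm or the gripper's body presses on something with over 40 N, if the wrist force passes 120 N, or if a joint passes its speed limit or range.

## Working session

There is one attempt and no reset: what is moved stays moved. The work goes in short steps, Python scripts to look and compute and a tool call to move; the robot and the scene stay as the last step left them, time stands still between calls to the robot, and variables do not carry over. Pictures are saved under pics/ and viewed, at most 14 in all, crops included, and the job is handed in when it is done.

Besides the shell and the picture viewer there is one more tool, called after ">>>" as name([rows], argument=value, ...), one row to a line, values as JSON. step_arm: Moves the arm, as the interface text tells. Its arguments: {"type":"object","properties":{"commands":{"type":"array"},"grip_force":{"type":"number"}},"required":["commands"]}

```bash
mkdir -p pics; python3 - <<'E'
from cell import *
import cv2
for n in("scene","top"):
    cv2.imwrite(f"pics/{n}0.png",read_camera(n)[:,:,::-1]); print(camera_model(n))
print(observe())
E
```

```text
{'vfov': 53.30203697789422, 'cx': 261.2861303817078, 'cy': 186.97565670002433, 'k1': -0.1260265163131698, 'world_to_cam': array([[ 0.30290253,  0.95292786,  0.01336223, -0.16645088],
       [-0.73190197,  0.22362036,  0.64367184,  0.33626108],
       [ 0.61038476, -0.20474967,  0.76518495, -1.2910658 ],
       [ 0.        ,  0.        ,  0.        ,  1.        ]])}
{'vfov': 44.566777723908416, 'cx': 261.0922491757283, 'cy': 195.28219149888056, 'k1': -0.09946989857754106, 'world_to_cam': array([[-0.00718212, -0.99985804,  0.01524223,  0.00247731],
       [ 0.98919522, -0.00487187,  0.14652331, -0.53974368],
       [-0.14642825,  0.01612989,  0.98908978, -1.06279824],
       [ 0.        ,  0.        ,  0.        ,  1.        ]])}
{'time': 0.1, 'qpos': array([ 9.98026048e-01,  3.42669496e-01,  1.52495319e+00, -1.27163345e-05,
        1.27540265e+00, -1.46000407e-01]), 'qvel': array([-0.00053604, -0.00017398, -0.00272073,  0.0009645 ,  0.00071035,
       -0.00089235]), 'joint_efforts': array([ 1.69724590e-03, -4.31998801e+01, -2.44696534e+01,  7.19673978e-02,
        5.24833391e-02, -9.80269715e-05]), 'tool_pos': array([0.21709012, 0.47759648, 0.22609486]), 'tool_rot': array([-3.14017344e+00, -1.96399052e-04,  2.71482635e+00]), 'contact_force': array([0.1501011 , 0.45795918, 0.3479671 ]), 'torque': array([-0.0138865 , -0.03550385, -0.02877353]), 'grip_force': 0.0, 'opening': 0.09186393777925732}
```

View pics/top0.png

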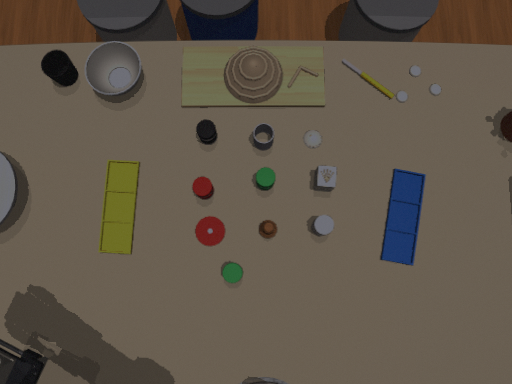

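View pics/scene0.png

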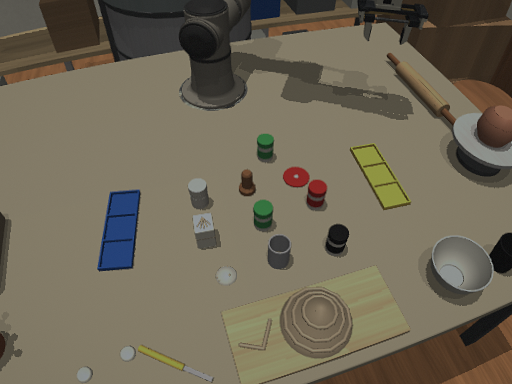

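The top view shows the blue tray at (403,217) and the yellow tray at (120,207). Candidates:
- **Green:** pots at (265,179) and (232,273). I take (265,179), farther right for the robot (image right is −y).
- **Red:** pot at (203,188); the flat red disc at (210,231) is a look-alike.
- **Stamp:** (268,228).
- **White:** mould block at (326,178), round white pot at (323,225), flat white disc at (313,139).
- **Steel/dark:** cutter at (263,137), black pot at (207,132), another dark item at (60,68).

```bash
cat > h.py <<'E'
import numpy as np, cv2
from cell import *
def ray(n,uv):
    m=camera_model(n); f=192/np.tan(np.radians(m['vfov']/2))
    K=np.array([[f,0,m['cx']],[0,f,m['cy']],[0,0,1.]])
    p=cv2.undistortPoints(np.array(uv,float).reshape(-1,1,2),K,np.array([m['k1'],0,0,0,0.])).reshape(-1,2)
    W=m['world_to_cam'];R=W[:3,:3];c=-R.T@W[:3,3]
    return c,np.c_[p[:,0],-p[:,1],-np.ones(len(p))]@R
def onz(n,uv,z):
    c,d=ray(n,uv); return (c+d*((z-c[2])/d[:,2])[:,None])
def blobs(im,name,amin=60):
    h=cv2.cvtColor(im,cv2.COLOR_RGB2HSV)
    rng={'red':[((0,170,60),(6,255,255)),((172,170,60),(180,255,255))],'green':[((50,100,40),(85,255,255))],
     'blue':[((100,140,50),(125,255,255))],'yellow':[((25,150,60),(35,255,255))],'brown':[((5,110,40),(16,255,255))]}[name]
    m=sum(cv2.inRange(h,*r) for r in rng)
    m=cv2.morphologyEx(m,cv2.MORPH_CLOSE,np.ones((3,3)))
    return [c for c in cv2.findContours(m,cv2.RETR_EXTERNAL,cv2.CHAIN_APPROX_NONE)[0] if cv2.contourArea(c)>amin]
def cen(c):
    M=cv2.moments(c); return M['m10']/M['m00'],M['m01']/M['m00']
E
python3 - <<'E'
from h import *
np.set_printoptions(precision=4,suppress=True)
for n in('top','scene'):
    im=cv2.imread(f'pics/{n}0.png')[:,:,::-1].copy()
    for k in('red','green','blue','yellow','brown'):
        for c in blobs(im,k):
            z={'blue':.012,'yellow':.012,'red':.064,'green':.064,'brown':.05}[k]
            r=cv2.minAreaRect(c); e=''
            if k in('blue','yellow'):
                P=onz(n,cv2.boxPoints(r),z)[:,:2]; c1=P.mean(0); a,b=P[1]-P[0],P[2]-P[1]; L=a if a@a>b@b else b
                e=(c1,np.linalg.norm(a),np.linalg.norm(b),np.degrees(np.arctan2(L[1],L[0]))%180)
            print(n,k,np.round(cen(c)),cv2.contourArea(c),onz(n,cen(c),z)[0],e)
im=cv2.imread('pics/top0.png')
cv2.imwrite('pics/crop.png',cv2.resize(im[110:290,180:350],None,fx=4.4,fy=3.3*4.4/4.4 if 0 else 3.3,interpolation=cv2.INTER_CUBIC))
E
```

```text
top red [210. 231.] 601.5 [0.4556 0.1172 0.064 ] 
top red [202. 186.] 267.5 [0.5579 0.1357 0.064 ] 
top green [232. 272.] 280.0 [0.3612 0.0663 0.064 ] 
top green [265. 177.] 279.0 [ 0.5782 -0.01    0.064 ] 
top blue [403. 217.] 2766.0 [ 0.4894 -0.3458  0.012 ] (array([ 0.4918, -0.3467]), np.float64(0.22731570799225334), np.float64(0.08004242864684288), np.float64(169.24101407304448))
top yellow [119. 207.] 2815.0 [0.5176 0.3429 0.012 ] (array([0.5201, 0.3431]), np.float64(0.22756244338577725), np.float64(0.08030109108543512), np.float64(176.57632715551208))
top yellow [378.  84.] 97.0 [ 0.8273 -0.2996  0.012 ] (array([ 0.8283, -0.2988]), np.float64(0.009361809074152593), np.float64(0.09718275383711175), np.float64(51.15257905797671))
top brown [268. 229.] 221.0 [ 0.4602 -0.015   0.05  ] 
top brown [469.  22.] 3567.5 [ 0.9866 -0.541   0.05  ] 
top brown [300.  19.] 3282.5 [ 0.9852 -0.1013  0.05  ] 
top brown [179.  19.] 460.5 [0.9855 0.203  0.05  ] 
top brown [44. 22.] 3743.0 [0.9862 0.5503 0.05  ] 
scene red [303. 181.] 562.5 [0.5299 0.1145 0.064 ] 
scene green [262. 224.] 67.5 [ 0.6
[... 457 characters left out ...]
at64(0.13108744779525477), np.float64(0.19872433672327322), np.float64(160.45173795092697))
scene brown [  2. 345.] 63.5 [ 0.7439 -0.5966  0.05  ] 
scene brown [443. 361.] 6482.5 [1.0162 0.2102 0.05  ] 
scene brown [246. 184.] 265.0 [ 0.4862 -0.0192  0.05  ] 
scene brown [448. 115.] 86.0 [0.3985 0.6545 0.05  ] 
scene brown [35. 73.] 521.5 [-0.2339 -0.5957  0.05  ] 
scene brown [93. 61.] 348.5 [-0.2348 -0.3869  0.05  ] 
scene brown [313.  26.] 597.0 [-0.2375  0.465   0.05  ] 
scene brown [80. 30.] 248.0 [-0.5026 -0.4408  0.05  ] 
scene brown [488.  74.] 5542.0 [0.2357 0.9674 0.05  ] 
scene brown [436.  29.] 322.0 [-0.0995  0.9709  0.05  ] 
scene brown [60. 15.] 651.5 [-0.6963 -0.5368  0.05  ]
```

View pics/crop.png

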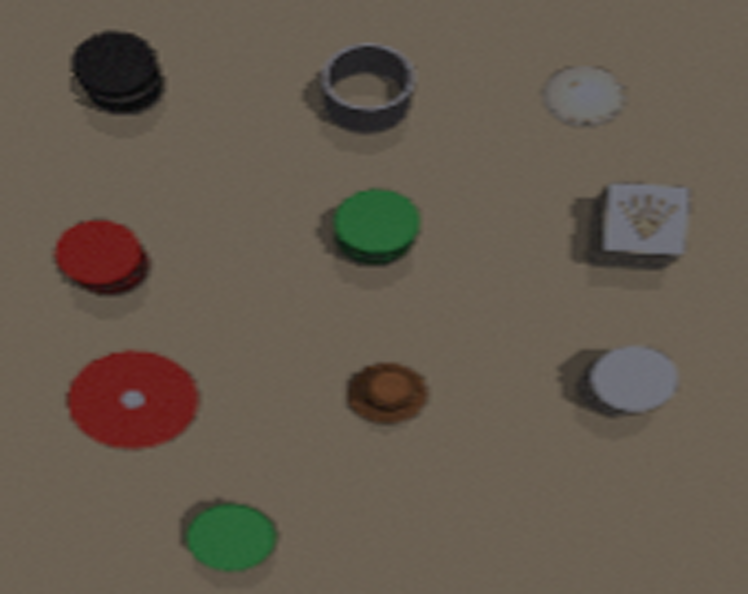

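The crop shows the lid tops clearly: red at (202,185), green at (265,177), cutter rim at (263,133), mould top at (326,176), stamp knob at (268,227). The choices agree with the descriptions. Next I work out their positions on the z = 0.07 plane.

```bash
python3 - <<'E'
from h import *
np.set_printoptions(precision=4,suppress=True)
f=lambda x,y:(180+(x+.5)/4.4-.5,110+(y+.5)/3.3-.5)
for k,p in dict(red=(100,251),green=(377,223),cutter=(367,79),stamp=(391,388),white=(633,379),black=(115,64)).items():
    print(k,onz('top',[f(*p)],.07)[0])
print('stamp foot',onz('top',[f(387,394)],.012)[0])
P=onz('top',[f(608,185),f(688,185),f(683,255),f(603,250)],.07)[:,:2]
print('mould',P.mean(0),[(np.linalg.norm(d),np.degrees(np.arctan2(d[1],d[0]))) for d in np.roll(P,-1,0)-P])
# refine mould top: bright mask
im=cv2.imread('pics/top0.png'); g=im[155:205,300:350]
hs=cv2.cvtColor(g,cv2.COLOR_BGR2HSV)
m=cv2.inRange(hs,(0,0,105),(180,50,255)); m=cv2.morphologyEx(m,cv2.MORPH_CLOSE,np.ones((5,5)))
c=max(cv2.findContours(m,0,1)[0],key=cv2.contourArea); b=cv2.boxPoints(cv2.minAreaRect(c))+[300,155]
P=onz('top',b,.07)[:,:2]; print(b,P.mean(0),[(np.linalg.norm(d),np.degrees(np.arctan2(d[1],d[0]))) for d in np.roll(P,-1,0)-P])
# scene check: lid tops
im=cv2.imread('pics/scene0.png')
cv2.imwrite('pics/crop2.png',cv2.resize(im[130:280,180:360],None,fx=4.4,fy=4,interpolation=cv2.INTER_CUBIC))
E
```

```text
red [0.5581 0.1343 0.07  ]
green [ 0.5772 -0.0103  0.07  ]
cutter [ 0.681  -0.0059  0.07  ]
stamp [ 0.462  -0.0165  0.07  ]
white [ 0.4673 -0.1418  0.07  ]
black [0.6926 0.1281 0.07  ]
stamp foot [ 0.4622 -0.0161  0.012 ]
mould [ 0.5798 -0.1515] [(np.float64(0.0424526903391434), np.float64(-90.12150622082324)), (np.float64(0.050097237260148704), np.float64(175.14641108532936)), (np.float64(0.04221039860752085), np.float64(84.95641546095149)), (np.float64(0.046455167761876366), np.float64(-4.732945092225157))]
[[318. 165.]
 [336. 165.]
 [336. 186.]
 [318. 186.]] [ 0.5809 -0.1531] [(np.float64(0.0420398505667145), np.float64(-90.11740266877146)), (np.float64(0.049482603126178616), np.float64(178.16235200123944)), (np.float64(0.041740192416151456), np.float64(89.76792116541758)), (np.float64(0.049390994302551686), np.float64(-1.4929979417888224))]
```

View pics/crop2.png

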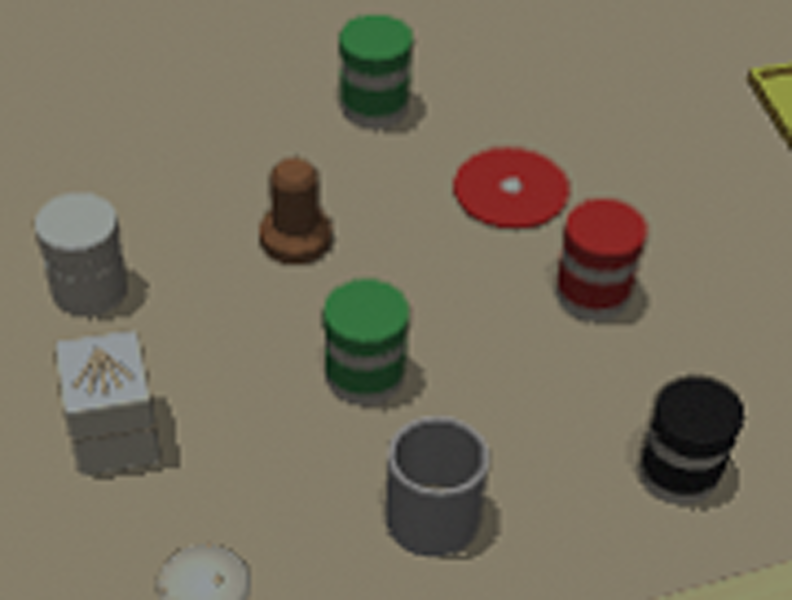

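The scene crop agrees: every target is upright, and there is room to close along world y at each one. First move: above the red pot, with the closing line turned to world y.

>>> step_arm([
  [1,11.4,-11.4,0,0,0,0.427],
  [1,11.4,-11.4,0,0,0,0.427],
  [1,11.4,-11.4,0,0,0,0.427],
  [1,11.4,-11.4,0,0,0,0.427],
  [1,11.4,-11.4,0,0,0,0.427],
], grip_force=20)

```text
time: 0.52
tool_pos: [0.3344, 0.3604, 0.2264]
tool_rot: [-3.14, 0.001, -3.139]
contact_force: [1.4, -0.1, -0.2]
opening: 0.0914
grip_force: 0.0
```

>>> step_arm([
  [1,11.4,-11.4,0,0,0,0],
  [1,11.4,-11.4,0,0,0,0],
  [1,11.4,-11.4,0,0,0,0],
  [1,11.4,-11.4,0,0,0,0],
  [1,11.4,-11.4,0,0,0,0],
])

```text
time: 0.93
tool_pos: [0.4491, 0.2459, 0.2263]
tool_rot: [-3.14, 0.001, 3.135]
contact_force: [0.1, 0.7, 0.8]
opening: 0.0916
grip_force: 0.0
```

>>> step_arm([
  [1,11.3,-11.5,-8.6,0,0,0],
  [1,11.3,-11.5,-8.6,0,0,0],
  [1,11.3,-11.5,-8.6,0,0,0],
  [1,11.3,-11.5,-8.6,0,0,0],
  [1,11.3,-11.5,-8.6,0,0,0],
])

```text
time: 1.35
tool_pos: [0.5594, 0.1321, 0.1375]
tool_rot: [-3.141, -0.003, 3.138]
contact_force: [-1.6, -0.2, -0.4]
opening: 0.092
grip_force: 0.0
```

>>> step_arm([
  [1,0,0,-3,0,0,0],
  [1,0,0,-6,0,0,0],
  [1,0,0,-9,0,0,0],
  [1,0,0,-11.7,0,0,0],
  [1,0,0,-11.7,0,0,0],
])

```text
time: 1.77
tool_pos: [0.5542, 0.1354, 0.0186]
tool_rot: [-3.141, -0.01, 3.141]
contact_force: [-1.8, 0.7, 0.3]
opening: 0.0915
grip_force: 0.0
```

>>> step_arm([
  [0,0,0,0,0,0,0],
  [0,0,0,0,0,0,0],
  [0,0,0,0,0,0,0],
  [0,0,0,0,0,0,0],
  [0,0,0,0,0,0,0],
])

```text
time: 2.18
tool_pos: [0.5591, 0.1351, 0.0253]
tool_rot: [3.141, 0.003, -3.141]
contact_force: [-0.2, 0.0, 0.3]
opening: 0.0628
grip_force: 0.0
```

>>> step_arm([
  [0,0,0,0,0,0,0],
  [0,0,0,0,0,0,0],
  [0,0,0,0,0,0,0],
  [0,0,0,0,0,0,0],
  [0,0,0,0,0,0,0],
])

```text
time: 2.6
tool_pos: [0.5586, 0.1351, 0.0241]
tool_rot: [3.141, 0.001, -3.141]
contact_force: [-0.7, 2.1, 5.0]
opening: 0.0458
grip_force: 20.0
```

Gripped (opening 46 mm, 20 N). Now I lift and carry the pot to the middle blue compartment.

>>> step_arm([
  [0,0,0,1,0,0,0],
  [0,0,0,4,0,0,0],
  [0,0,0,7,0,0,0],
  [0,0,0,10,0,0,0],
  [0,0,0,12,0,0,0],
], grip_force=30)

```text
time: 3.02
tool_pos: [0.5588, 0.1348, 0.1469]
tool_rot: [3.142, 0.002, -3.141]
contact_force: [0.9, -0.6, -1.9]
opening: 0.0452
grip_force: 29.9
```

>>> step_arm([
  [0,-0.2,-1,0,0,0,0],
  [0,-0.5,-3,0,0,0,0],
  [0,-0.9,-6,0,0,0,0],
  [0,-1.4,-9.5,0,0,0,0],
  [0,-1.8,-13,0,0,0,0],
])

```text
time: 3.43
tool_pos: [0.5387, 0.0035, 0.1426]
tool_rot: [-3.142, -0.003, -3.14]
contact_force: [0.0, -0.4, -1.3]
opening: 0.0452
grip_force: 29.9
```

>>> step_arm([
  [0,-0.5,-3.5,0,0,0,-0.04],
  [0,-1.0,-7,0,0,0,-0.08],
  [0,-1.5,-10.5,0,0,0,-0.12],
  [0,-2,-14,0,0,0,-0.16],
  [0,-2.5,-17.5,0,0,0,-0.19],
])

```text
time: 3.85
tool_pos: [0.5135, -0.1719, 0.1426]
tool_rot: [3.141, -0.003, 2.95]
contact_force: [1.1, 0.5, -0.7]
opening: 0.045
grip_force: 29.9
```

>>> step_arm([
  [0,-0.5,-3.5,0,0,0,0],
  [0,-1.0,-7,0,0,0,0],
  [0,-1.5,-10.5,0,0,0,0],
  [0,-2,-13.5,0,0,0,0],
  [0,-2.4,-15.6,0,0,0,0],
])

```text
time: 4.27
tool_pos: [0.4893, -0.329, 0.1424]
tool_rot: [3.141, -0.002, 2.95]
contact_force: [0.5, 0.8, -2.3]
opening: 0.0452
grip_force: 29.9
```

>>> step_arm([
  [0,0,-1,0,0,0,0],
  [0,0,-2,0,0,0,0],
  [0,0,-2,0,0,0,0],
  [0,0,-2,0,0,0,0],
  [0,0,-2,0,0,0,0],
])

```text
time: 4.68
tool_pos: [0.4915, -0.3447, 0.1435]
tool_rot: [3.141, -0.001, 2.953]
contact_force: [1.2, -0.8, -2.1]
opening: 0.0455
grip_force: 29.9
```

```bash
python3 - <<'E'
from h import *
s=observe();print(s['tool_pos'],s['tool_rot'],s['opening'],s['grip_force'])
im=np.hstack([read_camera('top')[120:320,320:512],read_camera('scene')[130:330,40:240]])
cv2.imwrite('pics/p1.png',cv2.resize(im[:,:,::-1],None,fx=2,fy=2))
E
```

```text
[ 0.49147569 -0.34467335  0.14345344] [ 3.14065450e+00 -7.82749121e-04  2.95301619e+00] 0.04546704574932967 29.94394817389548
```

View pics/p1.png

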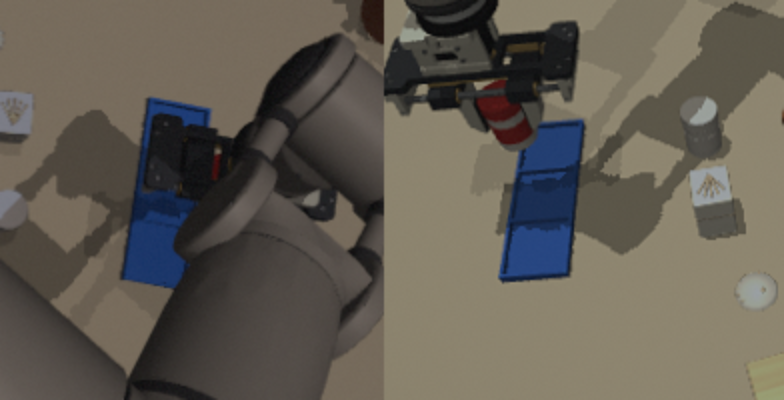

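The picture shows the pot held upright over the blue tray's middle. Lower it.

>>> step_arm([
  [0,0,-0.1,-2.5,0,0,0],
  [0,0,-0.1,-5.5,0,0,0],
  [0,0,-0.1,-8.5,0,0,0],
  [0,0,-0.1,-10.5,0,0,0],
  [0,0,-0.1,-11.3,0,0,0],
])

```text
time: 5.2
tool_pos: [0.4901, -0.3446, 0.0278]
tool_rot: [3.138, -0.005, 2.953]
contact_force: [-1.4, 18.1, 36.9]
opening: 0.0452
grip_force: 30.1
```

>>> step_arm([
  [0,0,0,0,0,0,0],
  [0,0,0,0,0,0,0],
  [0,0,0,0,0,0,0],
])

```text
time: 5.45
tool_pos: [0.4921, -0.3473, 0.0319]
tool_rot: [-3.14, 0.002, 2.952]
contact_force: [-0.6, -0.3, -1.4]
opening: 0.0454
grip_force: 30.0
```

>>> step_arm([
  [0,0,0,-0.1,0,0,0],
  [0,0,0,-0.2,0,0,0],
  [0,0,0,-0.2,0,0,0],
  [0,0,0,-0.2,0,0,0],
])

```text
time: 5.78
tool_pos: [0.4914, -0.3472, 0.029]
tool_rot: [-3.141, 0.0, 2.952]
contact_force: [-0.6, 0.2, -1.3]
opening: 0.0453
grip_force: 30.0
```

>>> step_arm([
  [0,0,0,-0.1,0,0,0],
  [0,0,0,-0.1,0,0,0],
  [0,0,0,-0.1,0,0,0],
])

```text
time: 6.03
tool_pos: [0.4914, -0.3472, 0.0278]
tool_rot: [-3.141, 0.0, 2.952]
contact_force: [-0.3, -0.1, -1.4]
opening: 0.0453
grip_force: 30.0
```

>>> step_arm([
  [1,0,0,0,0,0,0],
  [1,0,0,0,0,0,0],
  [1,0,0,0,0,0,0],
  [1,0,0,0,0,0,0],
  [1,0,0,0,0,0,0],
])

```text
time: 6.45
tool_pos: [0.4913, -0.3471, 0.0278]
tool_rot: [3.142, 0.0, 2.952]
contact_force: [-0.1, 0.2, -0.2]
opening: 0.0743
grip_force: 0.0
```

>>> step_arm([
  [1,0,0,0,0,0,0],
  [1,0,0,0,0,0,0],
  [1,0,0,0,0,0,0],
  [1,0,0,0,0,0,0],
  [1,0,0,1,0,0,0],
])

```text
time: 6.87
tool_pos: [0.4903, -0.3462, 0.0363]
tool_rot: [3.14, -0.003, 2.952]
contact_force: [-0.7, -0.5, -0.7]
opening: 0.092
grip_force: 0.0
```

Released. Next, the mould at (0.581, −0.152).

>>> step_arm([
  [1,0,0,3,0,0,0],
  [1,0,0,7,0,0,0],
  [1,0,0,11,0,0,0],
  [1,0,0,11.2,0,0,0],
  [1,0,0,11.2,0,0,0],
])

```text
time: 7.28
tool_pos: [0.4927, -0.3482, 0.1538]
tool_rot: [-3.138, 0.006, 2.952]
contact_force: [-0.5, -0.3, -0.7]
opening: 0.0918
grip_force: 0.0
```

>>> step_arm([
  [1,1.5,3,0,0,0,0.05],
  [1,3,6.5,0,0,0,0.1],
  [1,5,10.5,0,0,0,0.14],
  [1,6.5,14,0,0,0,0.14],
  [1,8,17.3,0,0,0,0.14],
])

```text
time: 7.7
tool_pos: [0.5711, -0.1715, 0.1486]
tool_rot: [3.14, -0.002, 3.092]
contact_force: [1.8, 0.1, -0.4]
opening: 0.0919
grip_force: 0.0
```

>>> step_arm([
  [1,1,2.2,0,0,0,0],
  [1,1,2.2,0,0,0,0],
  [1,1,2.2,0,0,0,0],
  [1,1,2.2,0,0,0,0],
])

```text
time: 8.03
tool_pos: [0.5806, -0.1524, 0.1489]
tool_rot: [3.141, -0.002, 3.092]
contact_force: [0.4, -0.3, 0.7]
opening: 0.0916
grip_force: 0.0
```

```bash
python3 - <<'E'
from h import *
s=observe();print(s['tool_pos'],s['tool_rot'],s['time'])
im=np.hstack([read_camera('top')[120:320,312:512],read_camera('scene')[130:330,40:240]])
cv2.imwrite('pics/p2.png',cv2.resize(im[:,:,::-1],None,fx=2,fy=2))
E
```

```text
[ 0.5806342  -0.15242589  0.14891505] [ 3.14142881e+00 -1.74355247e-03  3.09194472e+00] 8.0333
```

View pics/p2.png

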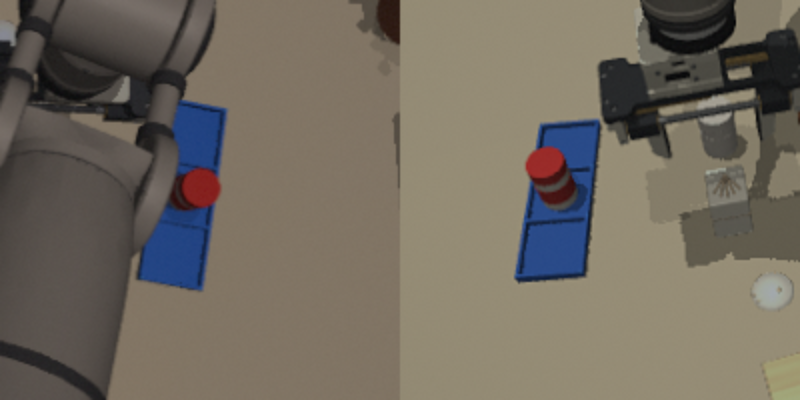

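The picture shows the red pot in the tray, lid at about top (412,213) and scene (114,210), and it may be leaning. I'll check that with numbers from both views.

```bash
cat >> h.py <<'E'
def proj(n,X):
    m=camera_model(n); f=192/np.tan(np.radians(m['vfov']/2)); W=m['world_to_cam']
    p=(W[:3,:3]@np.array(X,float).T).T+W[:3,3]; q=np.c_[p[:,0],-p[:,1]]/-p[:,2:]
    q=q*(1+m['k1']*(q**2).sum(1,keepdims=True)); return q*f+[m['cx'],m['cy']]
E
python3 - <<'E'
from h import *
np.set_printoptions(precision=4,suppress=True)
for n in('top','scene'):
    print(n,proj(n,[[.4913,-.3472,.004],[.4913,-.3472,.074]]))
E
python3 - <<'E'
import cv2
im=cv2.imread('pics/p2.png')
a=cv2.resize(im[130:260,500:620],None,fx=4,fy=4,interpolation=cv2.INTER_CUBIC)
cv2.imwrite('pics/p2c.png',a)
E
```

```text
top [[402.468  216.3049]
 [411.9146 213.1856]]
scene [[118.782  227.2146]
 [110.5405 210.1108]]
```

View pics/p2c.png

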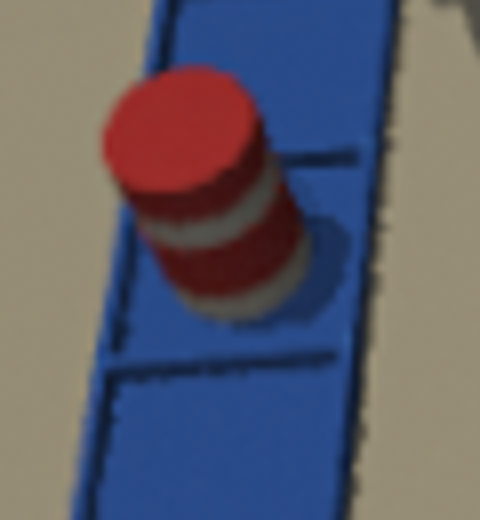

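The expected upright lid position is (411.9,213.2) in top and (110.5,210.1) in scene, and that's what the images show. So the pot is upright and the lean is only perspective. On to gripping the mould.

>>> step_arm([
  [1,0,0,-3,0,0,0],
  [1,0,0,-6.5,0,0,0],
  [1,0,0,-10,0,0,0],
  [1,0,0,-11.8,0,0,0],
  [1,0,0,-12.5,0,0,0],
], grip_force=30)

```text
time: 8.55
tool_pos: [0.5787, -0.1527, 0.0211]
tool_rot: [3.14, -0.006, 3.09]
contact_force: [-0.6, -0.2, 0.5]
opening: 0.0919
grip_force: 0.0
```

>>> step_arm([
  [0,0,0,0,0,0,0],
  [0,0,0,0,0,0,0],
  [0,0,0,0,0,0,0],
  [0,0,0,0,0,0,0],
  [0,0,0,0,0,0,0],
])

```text
time: 8.97
tool_pos: [0.5821, -0.1525, 0.0262]
tool_rot: [-3.141, 0.002, 3.092]
contact_force: [-0.1, 0.5, -0.8]
opening: 0.063
grip_force: 0.0
```

>>> step_arm([
  [0,0,0,0,0,0,0],
  [0,0,0,0,0,0,0],
  [0,0,0,0,0,0,0],
  [0,0,0,0,0,0,0],
  [0,0,0,0,0,0,0],
])

```text
time: 9.38
tool_pos: [0.5815, -0.1518, 0.0252]
tool_rot: [3.141, 0.0, 3.092]
contact_force: [-1.1, 1.7, 5.4]
opening: 0.0438
grip_force: 29.8
```

>>> step_arm([
  [0,0,0,0,0,0,0],
  [0,0,0,0,0,0,0],
])

```text
time: 9.55
tool_pos: [0.5814, -0.1518, 0.0251]
tool_rot: [3.141, 0.0, 3.092]
contact_force: [-0.2, 2.7, 5.6]
opening: 0.0436
grip_force: 29.8
```

>>> step_arm([
  [0,0,0,1,0,0,0],
  [0,0,0,4,0,0,0],
  [0,0,0,7,0,0,0],
  [0,0,0,10,0,0,0],
  [0,0,0,11.5,0,0,0],
], grip_force=35)

```text
time: 9.97
tool_pos: [0.5825, -0.1528, 0.1438]
tool_rot: [-3.14, 0.005, 3.092]
contact_force: [1.5, -0.9, -1.2]
opening: 0.0442
grip_force: 34.8
```

>>> step_arm([
  [0,-0.1,-1,0,0,0,-0.03],
  [0,-0.3,-3.5,0,0,0,-0.06],
  [0,-0.6,-7,0,0,0,-0.1],
  [0,-0.9,-10.5,0,0,0,-0.14],
  [0,-1.2,-14,0,0,0,-0.14],
])

```text
time: 10.38
tool_pos: [0.5681, -0.2938, 0.1381]
tool_rot: [3.141, -0.002, 2.949]
contact_force: [0.8, -0.1, -0.5]
opening: 0.0444
grip_force: 34.8
```

>>> step_arm([
  [0,-0.3,-3,0,0,0,0],
  [0,-0.5,-5.5,0,0,0,0],
  [0,-0.5,-6.8,0,0,0,0],
  [0,-0.5,-6.8,0,0,0,0],
  [0,-0.5,-6.8,0,0,0,0],
])

```text
time: 10.8
tool_pos: [0.5636, -0.36, 0.1383]
tool_rot: [3.14, -0.002, 2.95]
contact_force: [0.1, 0.5, -1.5]
opening: 0.044
grip_force: 34.8
```

>>> step_arm([
  [0,0,0,-2.5,0,0,0],
  [0,0,0,-5.5,0,0,0],
  [0,0,0,-8,0,0,0],
  [0,0,0,-9.5,0,0,0],
  [0,0,0,-10.3,0,0,0],
])

```text
time: 11.22
tool_pos: [0.5634, -0.3569, 0.0337]
tool_rot: [3.139, -0.005, 2.953]
contact_force: [0.3, 0.5, -1.3]
opening: 0.0441
grip_force: 34.8
```

>>> step_arm([
  [0,0,0,0,0,0,0],
  [0,0,0,0,0,0,0],
  [0,0,0,-0.2,0,0,0],
  [0,0,0,-0.2,0,0,0],
  [0,0,0,-0.2,0,0,0],
])

```text
time: 11.63
tool_pos: [0.5648, -0.3603, 0.0359]
tool_rot: [-3.141, 0.002, 2.952]
contact_force: [0.2, 0.2, -1.7]
opening: 0.044
grip_force: 34.8
```

>>> step_arm([
  [0,0,0,-0.2,0,0,0],
  [0,0,0,-0.4,0,0,0],
  [0,0,0,-0.5,0,0,0],
  [0,0,0,-0.5,0,0,0],
  [0,0,0,-0.5,0,0,0],
])

```text
time: 12.05
tool_pos: [0.5642, -0.3601, 0.0296]
tool_rot: [3.141, -0.0, 2.952]
contact_force: [0.1, 0.7, -2.3]
opening: 0.044
grip_force: 34.8
```

>>> step_arm([
  [1,0,0,0,0,0,0],
  [1,0,0,0,0,0,0],
  [1,0,0,0,0,0,0],
  [1,0,0,0,0,0,0],
  [1,0,0,0,0,0,0],
])

```text
time: 12.47
tool_pos: [0.5644, -0.3601, 0.0299]
tool_rot: [-3.142, 0.0, 2.952]
contact_force: [-0.5, -0.6, 0.2]
opening: 0.0729
grip_force: 0.0
```

>>> step_arm([
  [1,0,0,0,0,0,0],
  [1,0,0,0,0,0,0],
  [1,0,0,3,0,0,0],
  [1,0,0,7,0,0,0],
  [1,0,0,11,0,0,0],
])

```text
time: 12.88
tool_pos: [0.5636, -0.3595, 0.1398]
tool_rot: [3.14, -0.003, 2.952]
contact_force: [1.4, -0.4, -0.6]
opening: 0.0917
grip_force: 0.0
```

>>> step_arm([
  [1,-1,3,1,0,0,0.05],
  [1,-2,6.5,1,0,0,0.1],
  [1,-3,10,1,0,0,0.15],
  [1,-4,13.5,1,0,0,0.19],
  [1,-5,17,1,0,0,0.19],
])

```text
time: 13.3
tool_pos: [0.5135, -0.1886, 0.15]
tool_rot: [-3.141, 0.001, -3.14]
contact_force: [0.7, 0.9, 0.8]
opening: 0.0918
grip_force: 0.0
```

>>> step_arm([
  [1,-1,3.5,0,0,0,0],
  [1,-2,7,0,0,0,0],
  [1,-3,10.5,0,0,0,0],
  [1,-4.3,14.5,0,0,0,0],
  [1,-5.2,17.3,0,0,0,0],
])

```text
time: 13.72
tool_pos: [0.4608, -0.0146, 0.1499]
tool_rot: [3.141, -0.0, -3.141]
contact_force: [0.8, 0.1, 0.5]
opening: 0.0917
grip_force: 0.0
```

>>> step_arm([
  [1,0,0,0,0,0,0],
  [1,0,0,0,0,0,0],
  [1,0,0,0,0,0,0],
])

```text
time: 13.97
tool_pos: [0.4628, -0.0174, 0.1501]
tool_rot: [-3.141, 0.001, -3.141]
contact_force: [-0.1, -0.5, -0.2]
opening: 0.0914
grip_force: 0.0
```

```bash
python3 - <<'E'
from h import *
np.set_printoptions(precision=4,suppress=True)
s=observe();print(s['tool_pos'],s['tool_rot'],s['time'])
im=np.hstack([read_camera('top')[120:320,312:512],read_camera('scene')[130:330,40:240]])
cv2.imwrite('pics/p3.png',cv2.resize(im[:,:,::-1],None,fx=2,fy=2))
print(proj('top',[[.564,-.360,.074]]),proj('scene',[[.564,-.360,.074]]))
E
```

```text
[ 0.4628 -0.0174  0.1501] [-3.1411  0.0011 -3.1408] 13.9667
[[415.6023 182.0623]] [[106.8335 237.0161]]
```

View pics/p3.png

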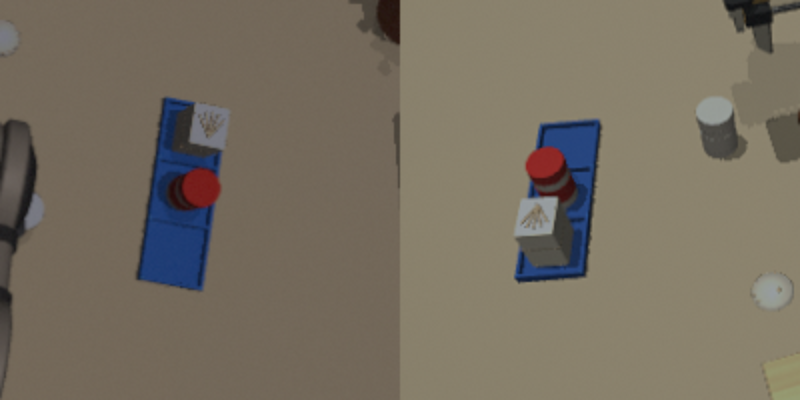

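The mould stands square in its compartment, top at (416,184) and scene (108,237), both as expected. Now the stamp.

>>> step_arm([
  [1,0,0,-3,0,0,0],
  [1,0,0,-6.5,0,0,0],
  [1,0,0,-10,0,0,0],
  [1,0,0,-11.8,0,0,0],
  [1,0,0,-12.4,0,0,0],
], grip_force=20)

```text
time: 14.48
tool_pos: [0.4606, -0.0178, 0.0227]
tool_rot: [3.14, -0.005, 3.14]
contact_force: [-1.1, 0.3, -0.2]
opening: 0.0917
grip_force: 0.0
```

>>> step_arm([
  [0,0,0,0,0,0,0],
  [0,0,0,0,0,0,0],
  [0,0,0,0,0,0,0],
  [0,0,0,0,0,0,0],
  [0,0,0,0,0,0,0],
])

```text
time: 14.9
tool_pos: [0.4631, -0.0173, 0.0269]
tool_rot: [-3.141, 0.002, -3.141]
contact_force: [0.1, 0.2, -0.7]
opening: 0.063
grip_force: 0.0
```

>>> step_arm([
  [0,0,0,0,0,0,0],
  [0,0,0,0,0,0,0],
  [0,0,0,0,0,0,0],
  [0,0,0,0,0,0,0],
  [0,0,0,0,0,0,0],
])

```text
time: 15.32
tool_pos: [0.4623, -0.017, 0.0258]
tool_rot: [3.141, 0.0, -3.141]
contact_force: [0.5, 0.7, 0.7]
opening: 0.0299
grip_force: 0.5
```

>>> step_arm([
  [0,0,0,0,0,0,0],
  [0,0,0,0,0,0,0],
  [0,0,0,0,0,0,0],
  [0,0,0,0,0,0,0],
  [0,0,0,0,0,0,0],
])

```text
time: 15.73
tool_pos: [0.4623, -0.017, 0.0258]
tool_rot: [3.141, -0.0, -3.141]
contact_force: [-0.8, 2.1, 2.6]
opening: 0.0272
grip_force: 20.0
```

>>> step_arm([
  [0,0,0,1,0,0,0],
  [0,0,0,4,0,0,0],
  [0,0,0,7,0,0,0],
  [0,0,0,10,0,0,0],
  [0,0,0,11.5,0,0,0],
])

```text
time: 16.15
tool_pos: [0.4635, -0.0175, 0.1437]
tool_rot: [-3.141, 0.004, -3.141]
contact_force: [1.5, 0.5, -0.4]
opening: 0.0276
grip_force: 20.0
```

>>> step_arm([
  [0,-0.1,-1,0,0,0,-0.03],
  [0,-0.5,-3.5,0,0,0,-0.06],
  [0,-1,-7,0,0,0,-0.1],
  [0,-1.5,-10.5,0,0,0,-0.14],
  [0,-2,-14,0,0,0,-0.19],
])

```text
time: 16.57
tool_pos: [0.4411, -0.1586, 0.1395]
tool_rot: [3.141, -0.002, 2.95]
contact_force: [0.7, -0.3, -1.3]
opening: 0.0271
grip_force: 20.0
```

>>> step_arm([
  [0,-0.5,-3.5,0,0,0,0],
  [0,-1,-7,0,0,0,0],
  [0,-1.5,-10.5,0,0,0,0],
  [0,-1.9,-14,0,0,0,0],
  [0,-2.3,-16.5,0,0,0,0],
])

```text
time: 16.98
tool_pos: [0.4178, -0.3252, 0.1392]
tool_rot: [3.141, -0.001, 2.949]
contact_force: [0.2, 0.4, -0.3]
opening: 0.0275
grip_force: 20.0
```

>>> step_arm([
  [0,-0.1,-1.1,0,0,0,0],
  [0,-0.1,-1.1,0,0,0,0],
  [0,-0.1,-1.1,-2.5,0,0,0],
  [0,-0.1,-1.1,-5.5,0,0,0],
  [0,-0.1,-1.1,-8,0,0,0],
])

```text
time: 17.4
tool_pos: [0.4179, -0.3311, 0.059]
tool_rot: [3.14, -0.001, 2.952]
contact_force: [-0.3, 0.4, -0.5]
opening: 0.0273
grip_force: 20.0
```

>>> step_arm([
  [0,0,0,-1.5,0,0,0],
  [0,0,0,-2.3,0,0,0],
  [0,0,0,-2.3,0,0,0],
  [0,0,0,-2.5,0,0,0],
  [0,0,0,-2.5,0,0,0],
])

```text
time: 17.82
tool_pos: [0.4189, -0.333, 0.0365]
tool_rot: [-3.141, 0.001, 2.952]
contact_force: [-0.0, 0.4, -0.9]
opening: 0.0274
grip_force: 20.0
```

Target is 0.030.

>>> step_arm([
  [0,0,0,-0.2,0,0,0],
  [0,0,0,-0.4,0,0,0],
  [0,0,0,-0.6,0,0,0],
  [0,0,0,-0.6,0,0,0],
  [0,0,0,-0.6,0,0,0],
])

```text
time: 18.23
tool_pos: [0.4183, -0.3331, 0.0299]
tool_rot: [-3.142, 0.0, 2.952]
contact_force: [0.7, 0.3, 0.3]
opening: 0.0275
grip_force: 20.0
```

>>> step_arm([
  [1,0,0,0,0,0,0],
  [1,0,0,0,0,0,0],
  [1,0,0,0,0,0,0],
  [1,0,0,0,0,0,0],
  [1,0,0,0,0,0,0],
])

```text
time: 18.65
tool_pos: [0.4183, -0.3331, 0.0298]
tool_rot: [-3.142, 0.0, 2.952]
contact_force: [-0.5, -0.0, 0.9]
opening: 0.0562
grip_force: 0.0
```

>>> step_arm([
  [1,0,0,0,0,0,0],
  [1,0,0,0,0,0,0],
  [1,0,0,3,0,0,0],
  [1,0,0,7,0,0,0],
  [1,0,0,11,0,0,0],
])

```text
time: 19.07
tool_pos: [0.4176, -0.3324, 0.1402]
tool_rot: [3.14, -0.002, 2.952]
contact_force: [1.1, -0.9, 0.4]
opening: 0.0889
grip_force: 0.0
```

>>> step_arm([
  [1,2,2.5,1,0,0,0.05],
  [1,4,5,1,0,0,0.1],
  [1,6,7.5,1,0,0,0.15],
  [1,8,10,1,0,0,0.19],
  [1,10,12.5,1,0,0,0.19],
])

```text
time: 19.48
tool_pos: [0.519, -0.2068, 0.15]
tool_rot: [-3.141, 0.0, -3.14]
contact_force: [-0.4, -0.5, -0.4]
opening: 0.0917
grip_force: 0.0
```

>>> step_arm([
  [1,2,2.5,0,0,0,0],
  [1,4,5,0,0,0,0],
  [1,6,7.5,0,0,0,0],
  [1,8,10,0,0,0,0],
  [1,10,12.5,0,0,0,0],
])

```text
time: 19.9
tool_pos: [0.619, -0.0816, 0.1497]
tool_rot: [3.142, -0.0, -3.141]
contact_force: [0.5, -1.0, 0.3]
opening: 0.0919
grip_force: 0.0
```

>>> step_arm([
  [1,2,2.5,0,0,0,0],
  [1,4,5,0,0,0,0],
  [1,6.3,7.7,0,0,0,0],
  [1,6.3,7.7,0,0,0,0],
  [1,6.3,7.7,0,0,0,0],
])

```text
time: 20.32
tool_pos: [0.6816, -0.0043, 0.1489]
tool_rot: [3.141, -0.001, -3.138]
contact_force: [-1.0, -0.2, 0.3]
opening: 0.0921
grip_force: 0.0
```

```bash
python3 - <<'E'
from h import *
np.set_printoptions(precision=4,suppress=True)
s=observe();print(s['tool_pos'],s['tool_rot'],s['time'])
im=np.hstack([read_camera('top')[120:320,312:512],read_camera('scene')[130:330,90:290]])
cv2.imwrite('pics/p4.png',cv2.resize(im[:,:,::-1],None,fx=2,fy=2))
print(proj('top',[[.418,-.333,.074]]),proj('scene',[[.418,-.333,.074]]))
E
```

```text
[ 0.6816 -0.0043  0.1489] [ 3.1415 -0.0008 -3.1384] 20.3167
[[407.4213 245.2034]] [[114.6152 185.5376]]
```

View pics/p4.png

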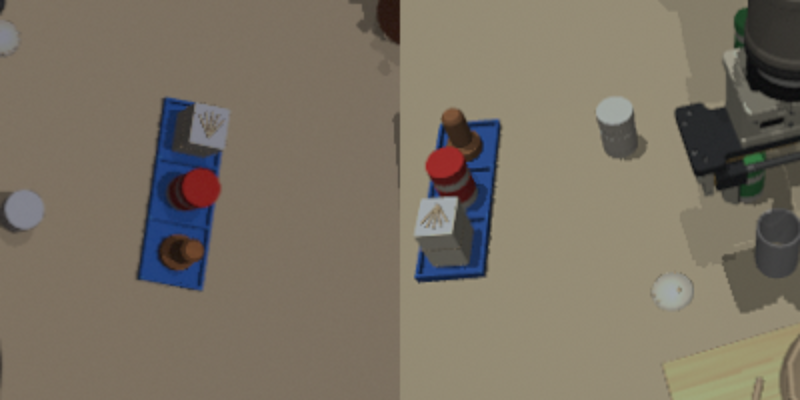

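All three blue items stand upright, the stamp at top (407,246). Now the cutter.

>>> step_arm([
  [1,0,-0.1,-3,0,0,0],
  [1,0,-0.1,-6.5,0,0,0],
  [1,0,-0.1,-10,0,0,0],
  [1,0,-0.1,-11.8,0,0,0],
  [1,0,-0.1,-12.5,0,0,0],
], grip_force=25)

```text
time: 20.83
tool_pos: [0.6783, -0.0084, 0.021]
tool_rot: [3.141, -0.007, 3.14]
contact_force: [-0.4, 0.1, -0.4]
opening: 0.0918
grip_force: 0.0
```

>>> step_arm([
  [0,0,0,0,0,0,0],
  [0,0,0,0,0,0,0],
  [0,0,0,0,0,0,0],
  [0,0,0,0,0,0,0],
  [0,0,0,0,0,0,0],
])

```text
time: 21.25
tool_pos: [0.6822, -0.0072, 0.0265]
tool_rot: [-3.141, 0.003, -3.141]
contact_force: [-0.1, -1.2, -0.1]
opening: 0.0625
grip_force: 0.0
```

>>> step_arm([
  [0,0,0,0,0,0,0],
  [0,0,0,0,0,0,0],
  [0,0,0,0,0,0,0],
  [0,0,0,0,0,0,0],
  [0,0,0,0,0,0,0],
])

```text
time: 21.67
tool_pos: [0.6817, -0.0068, 0.0255]
tool_rot: [3.141, 0.001, -3.141]
contact_force: [-1.2, 1.8, 5.8]
opening: 0.0504
grip_force: 25.0
```

>>> step_arm([
  [0,0,0,1,0,0,0],
  [0,0,0,4,0,0,0],
  [0,0,0,7,0,0,0],
  [0,0,0,10,0,0,0],
  [0,0,0,11.5,0,0,0],
])

```text
time: 22.08
tool_pos: [0.6826, -0.0074, 0.1442]
tool_rot: [-3.141, 0.005, -3.141]
contact_force: [0.2, 0.9, 0.1]
opening: 0.0504
grip_force: 25.0
```

>>> step_arm([
  [0,-0.3,1,0,0,0,0],
  [0,-0.9,3.5,0,0,0,-0.02],
  [0,-1.8,7,0,0,0,-0.04],
  [0,-2.7,10.5,0,0,0,-0.06],
  [0,-3.6,14,0,0,0,-0.06],
])

```text
time: 22.5
tool_pos: [0.6435, 0.1345, 0.1378]
tool_rot: [-3.141, -0.003, 3.08]
contact_force: [0.6, 0.6, -0.9]
opening: 0.0501
grip_force: 25.0
```

>>> step_arm([
  [0,-0.9,3.5,0,0,0,0],
  [0,-1.8,7,0,0,0,0],
  [0,-2.7,10.5,0,0,0,0],
  [0,-3.6,14,0,0,0,0],
  [0,-4.5,17.5,0,0,0,0],
])

```text
time: 22.92
tool_pos: [0.5982, 0.3098, 0.1379]
tool_rot: [-3.14, -0.003, 3.082]
contact_force: [1.2, 0.1, -1.0]
opening: 0.0505
grip_force: 25.0
```

>>> step_arm([
  [0,-0.4,2,0,0,0,0],
  [0,-0.7,3.1,0,0,0,0],
  [0,-0.7,3.1,-2.5,0,0,0],
  [0,-0.7,3.1,-5.5,0,0,0],
  [0,-0.7,3.1,-8,0,0,0],
])

```text
time: 23.33
tool_pos: [0.5922, 0.3384, 0.0572]
tool_rot: [-3.14, -0.002, 3.082]
contact_force: [0.4, 0.2, -2.0]
opening: 0.0506
grip_force: 25.0
```

>>> step_arm([
  [0,0,0,-1.5,0,0,0],
  [0,0,0,-2.3,0,0,0],
  [0,0,0,-2.3,0,0,0],
  [0,0,0,-2.5,0,0,0],
  [0,0,0,-2.5,0,0,0],
])

```text
time: 23.75
tool_pos: [0.594, 0.3389, 0.0356]
tool_rot: [3.141, 0.002, 3.081]
contact_force: [-0.1, -0.2, -0.7]
opening: 0.0501
grip_force: 25.0
```

>>> step_arm([
  [0,0,0,-0.2,0,0,0],
  [0,0,0,-0.4,0,0,0],
  [0,0,0,-0.5,0,0,0],
  [0,0,0,-0.5,0,0,0],
  [0,0,0,-0.5,0,0,0],
])

```text
time: 24.17
tool_pos: [0.5934, 0.339, 0.0299]
tool_rot: [3.141, 0.0, 3.082]
contact_force: [0.3, -0.4, -0.6]
opening: 0.0503
grip_force: 25.0
```

>>> step_arm([
  [1,0,0,0,0,0,0],
  [1,0,0,0,0,0,0],
  [1,0,0,0,0,0,0],
  [1,0,0,0,0,0,0],
  [1,0,0,0,0,0,0],
])

```text
time: 24.58
tool_pos: [0.5934, 0.339, 0.0299]
tool_rot: [3.141, 0.0, 3.082]
contact_force: [-0.2, 0.5, 0.2]
opening: 0.0789
grip_force: 0.0
```

>>> step_arm([
  [1,0,0,0,0,0,0],
  [1,0,0,0,0,0,0],
  [1,0,0,3,0,0,0],
  [1,0,0,7,0,0,0],
  [1,0,0,11,0,0,0],
])

```text
time: 25.0
tool_pos: [0.5925, 0.3385, 0.1397]
tool_rot: [-3.14, -0.003, 3.082]
contact_force: [1.4, 0.4, -0.3]
opening: 0.0923
grip_force: 0.0
```

>>> step_arm([
  [1,-0.2,-3.5,1,0,0,0.03],
  [1,-0.4,-7,1,0,0,0.06],
  [1,-0.6,-10.5,1,0,0,0.06],
  [1,-0.7,-14,1,0,0,0.06],
  [1,-0.8,-17.5,1,0,0,0.06],
])

```text
time: 25.42
tool_pos: [0.5849, 0.1625, 0.1501]
tool_rot: [3.141, 0.001, -3.141]
contact_force: [0.3, 0.4, 0.5]
opening: 0.092
grip_force: 0.0
```

>>> step_arm([
  [1,-0.2,-3.5,0,0,0,0],
  [1,-0.4,-7,0,0,0,0],
  [1,-0.6,-10.5,0,0,0,0],
  [1,-0.7,-14,0,0,0,0],
  [1,-0.8,-17.4,0,0,0,0],
])

```text
time: 25.83
tool_pos: [0.577, -0.0118, 0.15]
tool_rot: [-3.142, 0.0, -3.141]
contact_force: [0.2, 0.2, 0.2]
opening: 0.0921
grip_force: 0.0
```

>>> step_arm([
  [1,0,0,0,0,0,0],
  [1,0,0,0,0,0,0],
  [1,0,0,0,0,0,0],
])

```text
time: 26.08
tool_pos: [0.5773, -0.0098, 0.1498]
tool_rot: [3.141, 0.0, 3.141]
contact_force: [-0.4, -0.4, 0.0]
opening: 0.092
grip_force: 0.0
```

```bash
python3 - <<'E'
from h import *
np.set_printoptions(precision=4,suppress=True)
s=observe();print(s['tool_pos'],s['tool_rot'],s['time'])
im=np.hstack([read_camera('top')[120:320,80:280],read_camera('scene')[90:290,232:432]])
cv2.imwrite('pics/p5.png',cv2.resize(im[:,:,::-1],None,fx=2,fy=2))
print(proj('top',[[.593,.339,.074]]),proj('scene',[[.593,.339,.074]]))
E
```

```text
[ 0.5773 -0.0098  0.1498] [3.1411 0.     3.1411] 26.0833
[[114.0469 171.0174]] [[396.0204 176.7139]]
```

View pics/p5.png

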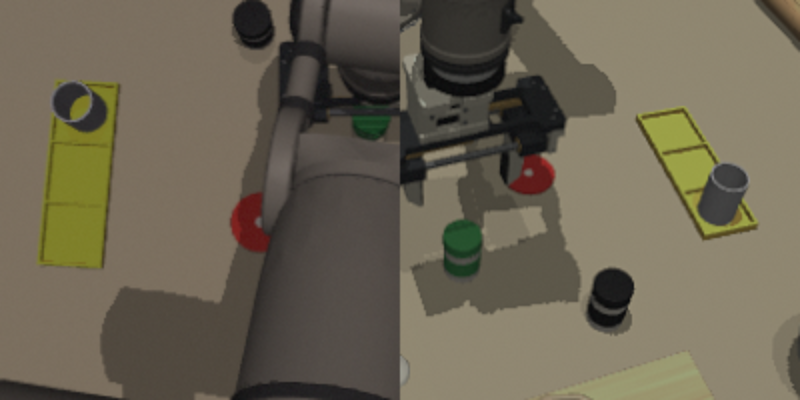

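The cutter stands upright in the yellow tray, rim at (116,170). Next, the green pot.

>>> step_arm([
  [1,0,0,-3,0,0,0],
  [1,0,0,-6.5,0,0,0],
  [1,0,0,-10,0,0,0],
  [1,0,0,-11.8,0,0,0],
  [1,0,0,-12.5,0,0,0],
])

```text
time: 26.6
tool_pos: [0.5752, -0.0083, 0.0214]
tool_rot: [3.14, -0.006, -3.139]
contact_force: [-0.5, 0.6, -0.6]
opening: 0.0922
grip_force: 0.0
```

>>> step_arm([
  [0,0,0,0,0,0,0],
  [0,0,0,0,0,0,0],
  [0,0,0,0,0,0,0],
  [0,0,0,0,0,0,0],
  [0,0,0,0,0,0,0],
])

```text
time: 27.02
tool_pos: [0.5782, -0.0101, 0.0261]
tool_rot: [-3.141, 0.003, -3.141]
contact_force: [-0.1, 0.4, 0.4]
opening: 0.0631
grip_force: 0.0
```

>>> step_arm([
  [0,0,0,0,0,0,0],
  [0,0,0,0,0,0,0],
  [0,0,0,0,0,0,0],
  [0,0,0,0,0,0,0],
  [0,0,0,0,0,0,0],
])

```text
time: 27.43
tool_pos: [0.5776, -0.01, 0.0251]
tool_rot: [3.141, 0.001, -3.141]
contact_force: [-0.3, 0.9, 3.8]
opening: 0.0455
grip_force: 25.0
```

>>> step_arm([
  [0,0,0,1,0,0,0],
  [0,0,0,4,0,0,0],
  [0,0,0,7,0,0,0],
  [0,0,0,10,0,0,0],
  [0,0,0,11.5,0,0,0],
])

```text
time: 27.85
tool_pos: [0.5785, -0.0103, 0.1438]
tool_rot: [-3.141, 0.005, -3.141]
contact_force: [1.3, 0.4, -1.5]
opening: 0.0455
grip_force: 24.9
```

>>> step_arm([
  [0,-0.4,1,0,0,0,0],
  [0,-1.3,3.5,0,0,0,-0.02],
  [0,-2.5,7,0,0,0,-0.04],
  [0,-3.8,10.5,0,0,0,-0.06],
  [0,-5.2,14,0,0,0,-0.06],
])

```text
time: 28.27
tool_pos: [0.5233, 0.1315, 0.1383]
tool_rot: [-3.141, -0.003, 3.08]
contact_force: [0.1, -0.2, -0.4]
opening: 0.0454
grip_force: 24.9
```

>>> step_arm([
  [0,-1.3,3.5,0,0,0,0],
  [0,-2.6,7,0,0,0,0],
  [0,-3.9,10.5,0,0,0,0],
  [0,-5.2,14,0,0,0,0],
  [0,-6.5,17.5,0,0,0,0],
])

```text
time: 28.68
tool_pos: [0.4579, 0.3065, 0.1384]
tool_rot: [-3.14, -0.003, 3.082]
contact_force: [0.9, 0.3, -0.4]
opening: 0.0454
grip_force: 24.9
```

>>> step_arm([
  [0,-1,2.5,0,0,0,0],
  [0,-1.5,4.2,0,0,0,0],
  [0,-1.5,4.2,-2.5,0,0,0],
  [0,-1.5,4.2,-5.5,0,0,0],
  [0,-1.5,4.2,-8,0,0,0],
])

```text
time: 29.1
tool_pos: [0.4431, 0.3472, 0.0573]
tool_rot: [-3.14, -0.002, 3.083]
contact_force: [0.2, -0.8, -1.4]
opening: 0.0456
grip_force: 24.9
```

>>> step_arm([
  [0,0,0,-1.5,0,0,0],
  [0,0,0,-2.3,0,0,0],
  [0,0,0,-2.3,0,0,0],
  [0,0,0,-2.5,0,0,0],
  [0,0,0,-2.5,0,0,0],
])

```text
time: 29.52
tool_pos: [0.4456, 0.3472, 0.0353]
tool_rot: [3.141, 0.001, 3.082]
contact_force: [0.3, 1.0, -0.6]
opening: 0.0455
grip_force: 24.9
```

>>> step_arm([
  [0,0,0,-0.2,0,0,0],
  [0,0,0,-0.4,0,0,0],
  [0,0,0,-0.5,0,0,0],
  [0,0,0,-0.5,0,0,0],
  [0,0,0,-0.5,0,0,0],
])

```text
time: 29.93
tool_pos: [0.4454, 0.3469, 0.0299]
tool_rot: [3.141, 0.0, 3.082]
contact_force: [-0.5, -0.6, -0.5]
opening: 0.0456
grip_force: 24.9
```

>>> step_arm([
  [1,0,0,0,0,0,0],
  [1,0,0,0,0,0,0],
  [1,0,0,0,0,0,0],
  [1,0,0,0,0,0,0],
  [1,0,0,0,0,0,0],
])

```text
time: 30.35
tool_pos: [0.4454, 0.347, 0.0298]
tool_rot: [3.141, 0.0, 3.082]
contact_force: [-0.1, 0.7, -0.8]
opening: 0.0743
grip_force: 0.0
```

>>> step_arm([
  [1,0,0,0,0,0,0],
  [1,0,0,0,0,0,0],
  [1,0,0,3,0,0,0],
  [1,0,0,7,0,0,0],
  [1,0,0,11,0,0,0],
])

```text
time: 30.77
tool_pos: [0.4445, 0.3464, 0.1401]
tool_rot: [-3.14, -0.003, 3.082]
contact_force: [0.5, 0.7, 0.8]
opening: 0.0918
grip_force: 0.0
```

>>> step_arm([
  [1,-2,2,2,0,0,0],
  [1,-5,5,4,0,0,0],
  [1,-8,8,6,0,0,0],
  [1,-10,10,7,0,0,0],
  [1,-10,10,7,0,0,0],
])

```text
time: 31.18
tool_pos: [0.3416, 0.4518, 0.2133]
tool_rot: [3.135, 0.002, 3.087]
contact_force: [-0.7, 0.1, 0.0]
opening: 0.0917
grip_force: 0.0
```

>>> step_arm([
  [1,0,0,0,0,0,0],
  [1,0,0,0,0,0,0],
  [1,0,0,0,0,0,0],
])

```text
time: 31.43
tool_pos: [0.3459, 0.4459, 0.2088]
tool_rot: [-3.14, -0.001, 3.081]
contact_force: [-0.0, -1.4, -0.4]
opening: 0.0916
grip_force: 0.0
```

```bash
python3 - <<'E'
from h import *
np.set_printoptions(precision=4,suppress=True)
s=observe();print(s['tool_pos'],s['time'])
im=np.hstack([read_camera('top')[100:300,80:440],read_camera('scene')[70:270,90:420]])
im=np.vstack([im[:,:360],np.pad(im[:,360:],((0,0),(0,30),(0,0)))])
cv2.imwrite('pics/p6.png',cv2.resize(im[:,:,::-1],None,fx=1.5,fy=1.5))
print(proj('top',[[.445,.347,.074]]),proj('scene',[[.445,.347,.074]]))
E
```

```text
[0.3459 0.4459 0.2088] 31.4333
[[108.1296 235.1844]] [[370.8746 137.3705]]
```

View pics/p6.png

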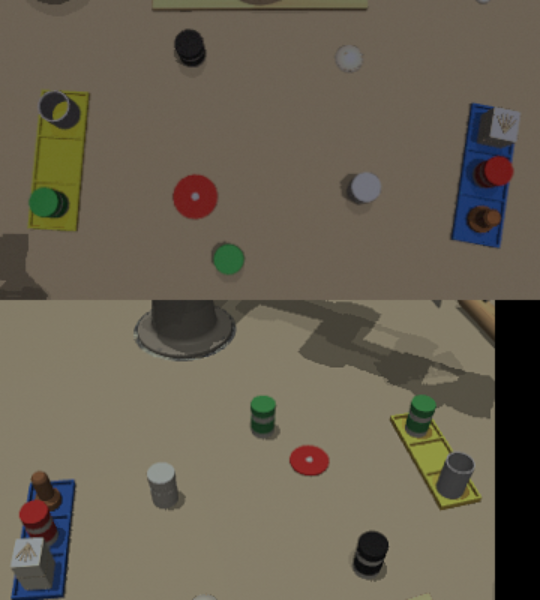

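The picture shows all five items upright in their compartments: green lid at top (110,235), cutter at (118,171), and the blue trio at about (412,185), (409,214) and (404,246). The white and black pots haven't moved. Handing in.

```bash
python3 -c "
from cell import *
print(hand_in())"
```

```text
the job is handed in; nothing more can be done
None
```

I handed the job in after about 31 s of robot time: red pot, stamp and mould stand in the blue tray, green pot and cutter in the yellow tray, and the white and black pots are where they were; the hand-in returned no verdict.

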